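# Level the pantry can shelf

### The job

Slide the yellow spirit level across the little white can shelf, without lifting it off, until it lies inside the blue tape outline and in line with it; then turn the red knob of the levelling foot until the bubble sits between the two black lines. Then press the level down onto the shelf by its black pad with a steady, moderate push (about 10 N), and finish while still pressing, with the bubble still between the lines. Leave the cans standing around the shelf alone.

Things in the scene. Friction and masses are not known exactly. Their poses are not given: they have to be found in the camera images.
- level_center (a point): Centre, 12 mm above its underside, of the loose yellow spirit level: a flat block 44 (its x) x 140 (its y) x 24 mm, z up, about 0.3 kg, lying on the shelf; it can be pinched across its 44 mm width. The green vial lies on top over its +y half (26 mm from the centre), the black pad on top over its -y half.
- level_pad (a point): Centre of the top face of the level's black rubber pad (30 x 40 mm, 2 mm proud of the top, so 26 mm above the underside), 42 mm from the level's centre towards its -y end: where to press.
- level: The same spirit level; origin at the centre of its underside, axes as above.
- bubble (a joint): The white 14 mm long bubble rides along the curved vial (radius 300 mm): its angle there (rad), 0 = centred, 0.01 = 3 mm towards the level's +y end, limits +-0.056. It drifts to the higher end and settles within 1 s, its value then equals the slope (rad) along the level, positive when the +y end is higher. The two black lines stand 2.5 mm (0.0083 rad) beyond the ends of a centred bubble.
- mark (a point): Centre of the blue tape outline (inside 64 x 160 mm, flat, no edge) on the shelf's top face; x and y along its short and long sides, z out of the shelf. The shelf's top lies about 60 mm above the table. The level belongs here with its +y along this y.
- plate: The white shelf plate, 240 (x) x 340 (y) x 10 mm, top face 15 mm above this origin; it tilts only about its own x axis, which runs through the origin at its middle, and stays where the foot puts it, also when pressed. At the start its -y end (with the knob) is too low by 0.025 to 0.045 rad. The outline's centre is at x 55, y 20 mm and the knob's axis at x 0, y -130 mm of it. Skids on the table below carry it.
- knob_grip (a point): On the axis of the red levelling knob, at the height to grip: 26 mm above the knob's underside, 44 mm above the plate's origin, 12 mm below the knob's top. The knob is an upright bar 44 mm long along this x, 14 mm thick along this y, 32 mm tall, on a disc of 44 mm diameter and 8 mm thickness. Clockwise seen from above raises the knob's end of the shelf.
- foot_knob (a joint): Angle of the knob (rad), grows clockwise from above, stops at -0.5 and 2.6, turns stiffly (0.15 N m) and stays. One radian tilts the shelf by 0.03 rad (the knob rises 3.9 mm), so the bubble moves 9 mm (0.03 rad) towards the -y end of a level lying in line with the outline. The angle at which the shelf is level differs each time.
- soup_can: Bystander: upright red can, 66 mm diameter, 100 mm tall, on the table right (-y) of the shelf; origin under its centre.
- flat_tin: Bystander: flat blue tin, 84 mm diameter, 36 mm tall, on the table left (+y) of the shelf; origin under its centre.
- bean_can: Bystander: upright green can, 74 mm diameter, 108 mm tall, on the table left (+y) of the shelf; origin under its centre.
Things that resemble listed ones, but are neither listed nor needed, are in the scene too. What is shaped like the level but purple is not meant.

How it is judged:
On the way, in this order (a step that is already met when the one before it is completed fails the run):
1. the level lies inside the outline, in line with it (horizontal distance between level_center and mark below 0.01 m and angle between the y axis of level_center and the y axis of mark, either way round below 0.15 rad and angle between the z axis of level_center and the z axis of mark, either way round below 0.03 rad), for 0.2 s.
2. the knob has been turned until the bubble rests between the lines, the level still in the outline (all of step 1 and value of joint bubble between -0.009 and 0.009 rad and value of joint foot_knob above 0.4 rad), for 0.5 s.
3. the level is being pressed onto the shelf, the bubble still centred (all of step 1 and value of joint bubble between -0.009 and 0.009 rad and contact force between the fingers and level above 2 N and contact force between level and plate between 6 and 30 N), for 0.3 s.
At the end, for the whole second after the job is handed in: Still pressing near the pad (fingers within 50 mm of it, over 2 N): level bears on the shelf with 6 to 30 N, own 3 N weight included; level at rest, flat, within 10 mm and 0.15 rad of the outline; bubble within 2.7 mm (0.009 rad) of the middle (all of step 3 and linear speed of level below 0.02 m/s and horizontal distance between the grasp point and level_pad below 0.05 m); the arm keeps its last pose, push and grip.
It fails at once if the level is lifted off the shelf (over 10 mm) (z of level_center in the frame of mark above 0.022 m).
It fails at once if the level is pressed far too hard (over 60 N) (contact force between level and plate above 60 N).
It fails at once if the soup can is pushed away (20 mm) or tipped (distance of soup_can from where it was at the start of the episode above 0.02 m or angle between soup_can's own z axis and vertical above 0.3 rad).
It fails at once if the flat tin is pushed away (20 mm) or tipped (distance of flat_tin from where it was at the start of the episode above 0.02 m or angle between flat_tin's own z axis and vertical above 0.3 rad).
It fails at once if the bean can is pushed away (20 mm) or tipped (distance of bean_can from where it was at the start of the episode above 0.02 m or angle between bean_can's own z axis and vertical above 0.3 rad).
It also fails if it takes over 72 s, if anything falls off the work surface, if the arm or the gripper's body presses on something with over 40 N, if the wrist force passes 120 N, or if a joint passes its speed limit or range.

### The arm

A 6-joint arm with a two-finger parallel gripper is mounted at the origin on the work surface. World frame = base frame: x ahead of the robot, y to its left, z up, the work surface at z = 0. Lengths are in m, angles in rad, forces in N, time in s.
With the tool pointing down it reaches from about 0.35 to 0.725 m from the base axis. Payload 4.3 kg.
Tool frame: the origin (TCP) lies at the very end of the fingers, on their centre line; the grasp point (between the pads) lies ctrl.tcp_to_grasp behind it (ctrl.tcp_to_grasp is the distance from the TCP to the grasp point, in m); y points along the fingers, x is the direction in which the jaws open and shut, and the axes are right-handed (so a half turn about y gives the same grasp; the last joint's range is limited). The gripper opens to 85 mm and grips with 20 to 120 N. Pads are 22 mm wide; open, the fingers measure 114 mm over their backs; the gripper's body (76 mm by 85 mm) begins 54 mm behind the grasp point. The pads swing forward as they close: fully open they stand 13 mm farther back than shut.
Start: joints at [-1.26, 0.377, 0.081, 1.274, 0, 1.46], TCP at [0.235, -0.525, 0.231] pointing down, gripper open.
Joint ranges: [-2.72, 2.72], [-0.84, 1.66], [-1.02, 1.22], [-1.77, 2.12], [-1.37, 1.28], [-3.14, 3.14]. Speed limits (rad/s): [2.57, 2.57, 3.14, 3.14, 3.14, 3.14].

### API

Orientations are given as a unit quaternion [x, y, z, w].
In Python, from station import ctrl gives the robot as it stands. The module is installed in compiled form; this text tells all that it offers.
- The arm moves only by the tool carry_out, never from a script. Its argument "series" is a list of rows, each a list of 3 entries, a list of its own where there are three numbers: the shift along the tool's x, y, z in cm, then the turn, a rotation vector about the tool's x, y, z in rad, then the opening in per cent of the stroke, from 0 (shut) to 100 (fully open). In form: [[[dx, dy, dz], [rx, ry, rz], jaw], ...]. A call has 1 to 12 rows; each row shifts and turns the commanded pose from where the row before left it, along the tool's axes as they then stand; what a row does not reach is not made up. A row lasts 1/8 s, in which the tool goes at most 62.5 mm and 10.7 degrees, less where a joint would pass 70% of its speed; a pose out of reach is approached as far as the arm can. A call is refused whole if a number of a shift passes 6.25 or a number of a turn 0.188, either way. A call with a gripper value outside its range is refused whole. The fingers move at their own pace and stop on an object; "grip_force" is the grip in N (left out, the last holds). Time passes only in rows, so rows that do not move let the fingers close. It gives the time, the measured TCP pose, the force and the opening at its end, in the units of the state.
- ctrl.state(): the state, without advancing time (a new reading comes with each control period).
- ctrl.read_camera(name): name is "scene" or "side" or "wrist"; returns (picture, depth): 480x640x3 uint8, red, green, blue; 480x640 float32, m along the optical axis (not along the pixel's ray), 0 where there is no reading.
- ctrl.camera_params(name): a dict with "intrinsics" (3x3 intrinsics, pixels), "rvec" (rotation vector, rad) and "tvec" (3), from world to camera coordinates, as OpenCV has them; the wrist camera has in their place "mount" (4x4, takes a point from camera to tool coordinates, whose origin is the TCP and whose axes are the tool frame's). Camera axes: x right, y down, z forward; pixel columns grow to the right and rows downward; lengths in m; the calibration is good to about 2 mm. A picture is of the moment at which its call begins: read the wrist's pose just before it. camera_params takes no time and is no camera call.
- ctrl.hand_in(): hands the job in, once; it reports no verdict.
The state is a dict: "time_s": time; "q": joint angles; "qd": joint speeds; "joint_torque": joint torques, N m; "ee_pos": TCP position; "tool_rot": TCP orientation; "contact_force": force on the tool from outside, world axes, zero at the start; "wrist_torque": the same for the moment, N m; "width": finger opening in m.
Only numpy, scipy, OpenCV 4.12 (cv2) and the standard library are available. Lean on these libraries where they do the work, as an engineer would, in place of code of your own. Each camera call takes 0.05 s, during which the arm holds its last target.

## Working session

There is one attempt and no reset: what is moved stays moved. The work goes in short steps, Python scripts to look and compute and a tool call to move; the robot and the scene stay as the last step left them, time stands still between calls to the robot, and variables do not carry over. Pictures are saved under pics/ and viewed, and the job is handed in when it is done.

Besides the shell and the picture viewer there is one more tool, called after "Request:" as a command line: name --argument value ..., lists and objects as JSON in quotes. carry_out: Moves the arm, as the interface text tells. Its arguments: {"type":"object","properties":{"series":{"type":"array","items":{"type":"array"}},"grip_force":{"type":"number"}},"required":["series"]}

```bash
mkdir -p pics
cat > h.py <<'E'
import numpy as np, cv2
from scipy.spatial.transform import Rotation as R
from station import ctrl
def save(n,img): cv2.imwrite('pics/'+n+'.png',img[:,:,::-1])
def world(name,depth,us,vs,st=None):
    p=ctrl.camera_params(name);K=np.array(p["intrinsics"])
    us=np.asarray(us);vs=np.asarray(vs)
    z=depth[vs.astype(int),us.astype(int)]
    P=np.stack([(us-K[0,2])/K[0,0]*z,(vs-K[1,2])/K[1,1]*z,z],-1)
    if 'mount' in p:
        M=np.array(p['mount']);P=P@M[:3,:3].T+M[:3,3]
        return P@rot(st).T+np.array(st['ee_pos'])
    Rm=cv2.Rodrigues(np.array(p['rvec'],float))[0]
    return (P-np.array(p['tvec']).ravel())@Rm
def rot(st):
    r=np.array(st['tool_rot'])
    return R.from_quat(r).as_matrix() if r.size==4 else r
E
python3 - <<'E'
from h import *
st=ctrl.state();print(st, ctrl.tcp_to_grasp)
for n in ["scene","side","wrist"]:
    im,d=ctrl.read_camera(n);save(n+'0',im);np.savez('/tmp/'+n+'0',im=im,d=d);print(ctrl.camera_params(n))
E
```

```text
{'time_s': 0.0, 'q': array([-1.26027079e+00,  3.78094199e-01,  7.96229098e-02,  1.27440210e+00,
       -4.26781863e-05,  1.46052608e+00]), 'qd': array([ 7.76290297e-04,  1.81374064e-03,  2.86420408e-05,  1.37473037e-03,
        7.38709590e-04, -9.03058158e-05]), 'joint_torque': array([-1.10551396e-04, -4.63609743e+01,  2.69873142e+01,  2.08065799e-02,
       -1.94161507e-04, -1.95395017e-06]), 'ee_pos': array([ 0.23468563, -0.52420177,  0.23034195]), 'tool_rot': array([-0.59294508,  0.38512733, -0.38397109,  0.59385123]), 'contact_force': array([-0.06997562, -0.25539294,  0.4977991 ]), 'wrist_torque': array([-0.01680151, -0.0188352 ,  0.0282702 ]), 'width': 0.08536083584435097} 0.0187
{'intrinsics': array([[600.29836195,   0.        , 330.19049295],
       [  0.        , 600.29836195, 245.50388445],
       [  0.        ,   0.        ,   1.        ]]), 'rvec': array([ 1.89410107,  1.18762253, -0.64804458]), 'tvec': array([-0.27760998, -0.32654068,  1.71059064])}
{'intrinsics': array([[499.32450844,   0.        , 315.10943707],
       [  0.        , 499.32450844, 237.73819602],
       [  0.        ,   0.        ,   1.        ]]), 'rvec': array([ 0.20803295, -2.8669716 ,  1.14831776]), 'tvec': array([0.59735155, 0.02715289, 0.91240142])}
{'intrinsics': array([[348.53497917,   0.        , 317.40207976],
       [  0.        , 348.53497917, 241.69362551],
       [  0.        ,   0.        ,   1.        ]]), 'mount': array([[ 9.99999104e-01, -9.76331017e-04, -9.16166102e-04,
         5.00724336e-04],
       [ 5.50479927e-04, -3.23949303e-01,  9.46074281e-01,
        -1.42626722e-01],
       [-1.22047304e-03, -9.46073938e-01, -3.23948475e-01,
         8.33441961e-02],
       [ 0.00000000e+00,  0.00000000e+00,  0.00000000e+00,
         1.00000000e+00]])}
```

View pics/scene0.png

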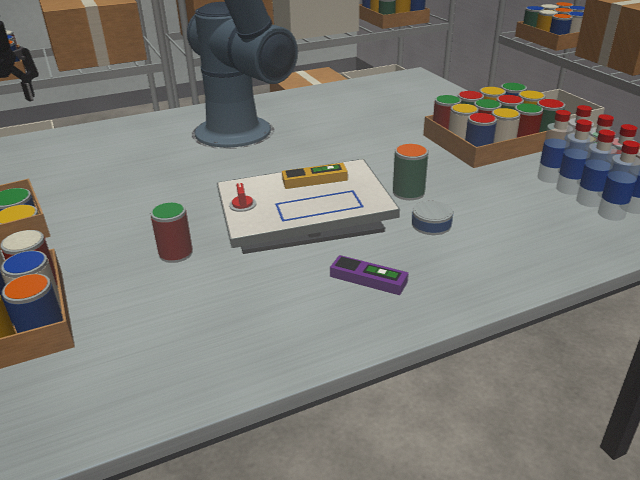

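View pics/side0.png

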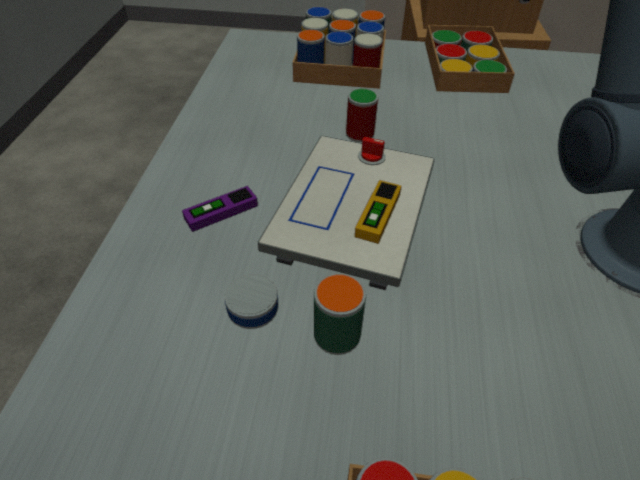

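View pics/wrist0.png

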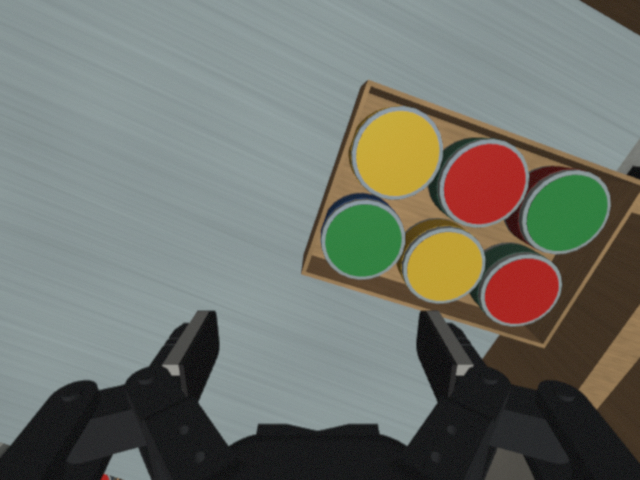

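The scene view shows the yellow level at about (315,175), the outline at (320,206) and the knob at (241,198). The side view shows them at (378,210), (322,197) and (372,150). Next I'll measure positions from both.

```bash
cat > meas.py <<'E'
from h import *
def seg(name,im,d,st=None):
    h=cv2.cvtColor(im,cv2.COLOR_RGB2HSV)
    v,u=np.where(d>0); P=world(name,d,u,v,st); hh=h[v,u].astype(int); 
    return P,hh,u,v
def rect(pts):
    (c,s,a)=cv2.minAreaRect((pts*1000).astype(np.float32)); return np.round(c,1),np.round(s,1),round(a,1)
E
python3 - <<'E'
from meas import *
for n in ["scene","side"]:
    f=np.load('/tmp/%s0.npz'%n);P,h,u,v=seg(n,f['im'],f['d'])
    H,S,V=h.T
    near=(P[:,0]>.2)&(P[:,0]<.9)&(abs(P[:,1])<.5)
    for nm,m in dict(yellow=(H>15)&(H<30)&(S>120)&(P[:,2]>.04)&(P[:,2]<.13),blue=(H>105)&(H<125)&(S>100)&(P[:,2]>.045)&(P[:,2]<.075),red=((H<6)|(H>174))&(S>150)&(P[:,2]>.05)&(P[:,2]<.12),white=(S<40)&(V>150)&(P[:,2]>.045)&(P[:,2]<.075),dkred=((H<6)|(H>174))&(S>120)&(V<130),tinblue=(H>105)&(H<125)&(S>80)&(P[:,2]<.045),cans=(P[:,2]>.09)&(P[:,2]<.12)).items():
        q=P[m&near]
        if len(q)<20: print(n,nm,len(q));continue
        print(n,nm,len(q),rect(q[:,:2]),np.percentile(q,[2,50,98],axis=0).round(3).tolist())
    m=near&(S<40)&(V>150)&(P[:,2]>.045)&(P[:,2]<.075);q=P[m]
    for _ in range(4):
        A=np.c_[q[:,:2],np.ones(len(q))];c=np.linalg.lstsq(A,q[:,2],rcond=None)[0];r=abs(A@c-q[:,2]);q=q[r<.004]
    print('plane',c,len(q), rect(q[:,:2]))
st=ctrl.state();print(rot(st))
E
```

```text
scene yellow 891 (array([469.9, 239.9]), array([138.1, 546.9]), 10.2) [[0.375, -0.031, 0.061], [0.502, 0.036, 0.079], [0.523, 0.496, 0.11]]
scene blue 277 (array([558.9, 208.7]), array([124.3, 597.2]), 8.6) [[0.475, -0.085, 0.05], [0.569, 0.019, 0.06], [0.637, 0.498, 0.069]]
scene red 197 (array([482.2, 185.1]), array([145.1, 677.9]), 13.5) [[0.421, -0.156, 0.063], [0.504, -0.13, 0.093], [0.528, 0.498, 0.112]]
scene white 7015 (array([530.3,  -8. ]), array([339.8, 248.5]), 79.4) [[0.406, -0.178, 0.053], [0.562, -0.034, 0.058], [0.661, 0.155, 0.066]]
scene dkred 368 (array([446.2,  88.9]), array([ 41.2, 849.5]), 16.4) [[0.32, -0.309, 0.009], [0.52, -0.136, 0.07], [0.575, 0.494, 0.1]]
scene tinblue 259 (array([701.5, 206.8]), array([79., 31.]), 57.2) [[0.69, 0.184, 0.007], [0.712, 0.206, 0.018], [0.72, 0.245, 0.029]]
scene cans 1903 (array([501.6, 113.5]), array([218.5, 867.7]), 16.4) [[0.304, -0.319, 0.091], [0.528, 0.243, 0.101], [0.572, 0.498, 0.111]]
plane [0.00723961 0.03294917 0.05542987] 6996 (array([530.3,  -8. ]), array([339.8, 248.5]), 79.4)
side yellow 1490 (array([531.5, -1
[... 490 characters left out ...]
, 0.063], [0.642, 0.166, 0.068]]
side dkred 1308 (array([460.3,  83.7]), array([421.8, 756.8]), 27.6) [[0.44, -0.278, 0.012], [0.527, -0.261, 0.068], [0.57, 0.489, 0.112]]
side tinblue 317 (array([723.7, 134.6]), array([ 78.2, 290.5]), 27.1) [[0.634, 0.233, 0.008], [0.662, 0.261, 0.02], [0.706, 0.267, 0.03]]
side cans 4357 (array([507.6,  96.6]), array([204.2, 838.5]), 15.0) [[0.367, -0.305, 0.091], [0.514, 0.274, 0.11], [0.565, 0.497, 0.113]]
plane [0.0056557  0.03311701 0.05849311] 5385 (array([531.3,  -5.9]), array([332.9, 233.3]), 79.5)
[[ 4.08508196e-01 -5.02772365e-04  9.12754513e-01]
 [-9.12753278e-01  1.50965471e-03  4.08508475e-01]
 [-1.58333092e-03 -9.99998734e-01  1.57799197e-04]]
```

```bash
python3 - <<'E'
from meas import *
o=np.array([.5305,-.007]);th=np.deg2rad(79.45);y=np.array([np.cos(th),np.sin(th)]);x=np.array([y[1],-y[0]])
for n in ["scene","side"]:
    f=np.load('/tmp/%s0.npz'%n);P,h,u,v=seg(n,f['im'],f['d'])
    L=np.c_[(P[:,:2]-o)@x,(P[:,:2]-o)@y,P[:,2]-.056-.033*P[:,1]-.006*P[:,0]]
    H,S,V=h.T
    ins=(abs(L[:,0])<.13)&(abs(L[:,1])<.18)
    lv=ins&(L[:,2]>.018)&(L[:,2]<.04)&(L[:,1]>-.1)
    print(n,'level',lv.sum(),rect(P[lv,:2]),'L',rect(L[lv,:2]),np.median(L[lv],0))
    kb=ins&(L[:,2]>.018)&(L[:,1]<-.1)&((H<8)|(H>172))&(S>120)
    print('knob',kb.sum(),rect(L[kb,:2]),L[kb].max(0),P[kb].max(0))
    bl=ins&(H>105)&(H<125)&(S>80)&(abs(L[:,2])<.01); print('blue',rect(P[bl,:2]),rect(L[bl,:2]))
    for nm,m in dict(can=(P[:,2]>.095)&(P[:,2]<.115)&~ins,tin=(P[:,2]>.03)&(P[:,2]<.042)&~ins&(P[:,0]>.62)).items():
        for s in (1,-1):
            q=P[m&(P[:,1]*s>.1)&(abs(P[:,1])<.33)&(P[:,0]>.43)&(P[:,0]<.8)]
            if len(q)>10: print(nm,s,len(q),rect(q[:,:2]),np.percentile(q[:,:2],[2,98],axis=0).round(3).tolist())
E
python3 - <<'E'
import cv2
a=cv2.imread('pics/scene0.png')[140:260,190:430];b=cv2.imread('pics/side0.png')[120:300,240:460]
cv2.imwrite('pics/c1.png',cv2.resize(a,None,fx=3,fy=3,interpolation=2));cv2.imwrite('pics/c2.png',cv2.resize(b,None,fx=3,fy=3,interpolation=2))
E
```

```text
scene level 730 (array([487.1,  38.1]), array([140.1,  52.5]), 76.5) L (array([-51. ,  36.4]), array([140.1,  52.5]), 87.1) [-0.04328831  0.03518374  0.02433577]
knob 108 (array([   6.1, -132.2]), array([13.6, 43.4]), 89.2) [ 0.02782236 -0.12549549  0.04295191] [ 0.53443653 -0.12989741  0.09748099]
blue (array([589.2,   1. ]), array([169.9,  81.9]), 80.0) (array([56.3, 18.6]), array([ 81.9, 169.9]), 0.5)
can 1 515 (array([537. , 252.3]), array([71.6, 74.6]), 58.0) [[0.505, 0.219], [0.57, 0.286]]
can -1 523 (array([ 541. , -292.1]), array([64.1, 70.2]), 80.3) [[0.513, -0.322], [0.574, -0.263]]
tin 1 699 (array([677.1, 223.7]), array([83.6, 85.4]), 39.2) [[0.64, 0.184], [0.717, 0.26]]
side level 1444 (array([485.5,  38.1]), array([143.1,  44.8]), 76.5) L (array([-52.5,  36.1]), array([143.1,  44.8]), 87.0) [-0.05342325  0.04744099  0.02686779]
knob 277 (array([   1.2, -129. ]), array([16.3, 42.4]), 77.1) [ 0.02311646 -0.12224916  0.04525019] [ 0.52976294 -0.12416302  0.09994153]
blue (array([589.9,   1.5]), array([170.9,  74. ]), 79.5) (array([56.8, 19.2]), array([ 74. , 170.9]), 0.0)
can 1 1974 (array([532.2, 256. ]), array([73.8, 74.2]), 43.6) [[0.499, 0.223], [0.565, 0.292]]
can -1 447 (array([ 540.5, -290.3]), array([65.3, 64.8]), 46.0) [[0.511, -0.321], [0.57, -0.259]]
tin 1 1853 (array([674.5, 224.9]), array([83.7, 84. ]), 41.6) [[0.636, 0.188], [0.712, 0.264]]
```

View pics/c1.png

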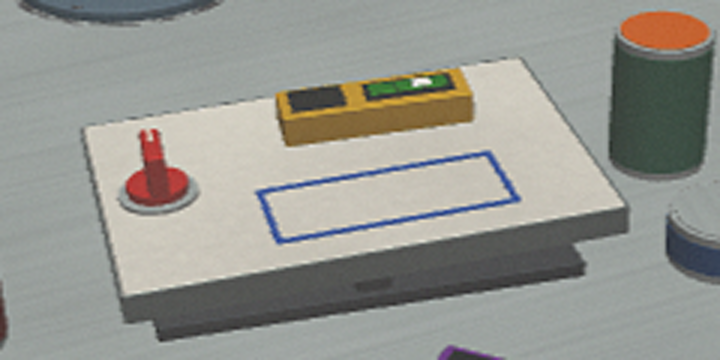

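View pics/c2.png

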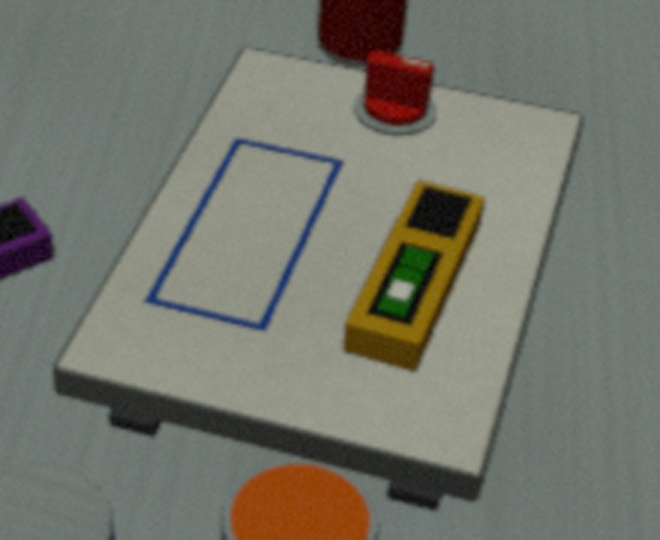

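Request:
carry_out --series '[[[0,0,0],[0,-0.183,0],100],[[0,0,0],[0,-0.183,0],100],[[0,0,0],[0,-0.183,0],100],[[0,0,0],[0,-0.183,0],100],[[0,0,0],[0,-0.183,0],100],[[1,0,4],[0,0,0],100],[[1,0,5],[0,0,0],100],[[1,0,5],[0,0,0],100],[[1,0,5],[0,0,0],100],[[1,0,5],[0,0,0],100],[[1,0,5],[0,0,0],100],[[1,0,5],[0,0,0],100]]'

```text
time_s: 1.65
ee_pos: [0.3824, -0.2089, 0.2311]
tool_rot: [-0.702, 0.083, -0.083, 0.702]
contact_force: [0.1, 0.0, -0.8]
width: 0.0851
```

Request:
carry_out --series '[[[1,0,5],[0,0,0],100],[[1,0,5],[0,0,0],100],[[1,0,5],[0,0,0],100],[[1,0,4],[0,0,0],100],[[0,0,0],[0,0,0],100],[[0,0,0],[0,0,0],100]]'

```text
time_s: 2.4
ee_pos: [0.4648, -0.0353, 0.231]
tool_rot: [0.702, -0.083, 0.083, -0.702]
contact_force: [-0.3, 0.1, 0.4]
width: 0.0851
```

```bash
cat > w.py <<'E'
from meas import *
import sys
o=np.array([.5305,-.007]);th=np.deg2rad(79.45);yv=np.array([np.cos(th),np.sin(th)]);xv=np.array([yv[1],-yv[0]])
def pose():
    st=ctrl.state();r=rot(st);print('t',round(st['time_s'],2),'tcp',np.round(st['ee_pos'],4),'yaw x',round(np.rad2deg(np.arctan2(r[1,0],r[0,0])),2),'down',np.round(r[:,1],4),'F',np.round(st['contact_force'],2),'w',round(st['width'],4),'q6',round(st['q'][5],2));return st,r
def loc(P): return np.c_[(P[:,:2]-o)@xv,(P[:,:2]-o)@yv,P[:,2]-.061-.033*((P[:,:2]-o)@yv)]
def look(n,tag):
    st=ctrl.state();im,d=ctrl.read_camera(n);save(tag,im);P,h,u,v=seg(n,im,d,st);return im,d,P,h,u,v
def report(n,tag):
    im,d,P,h,u,v=look(n,tag);L=loc(P);H,S,V=h.T
    ins=(abs(L[:,0])<.13)&(abs(L[:,1])<.18)
    ye=ins&(H>15)&(H<30)&(S>120)&(L[:,2]>.016)&(L[:,2]<.035)
    lv=ye
    if lv.sum()>30: print(n,'level',lv.sum(),rect(P[lv,:2]),'L',rect(L[lv,:2]),'z',np.median(P[lv,2]).round(4))
    bl=ins&(H>105)&(H<125)&(S>80)&(abs(L[:,2])<.012)
    if bl.sum()>30: print('blue',bl.sum(),rect(P[bl,:2]),rect(L[bl,:2]))
    pl=ins&(S<40)&(V>120)&(abs(L[:,2])<.012);q=P[pl]
    if len(q)>300:
        Lq=np.c_[(q[:,:2]-o)@xv,(q[:,:2]-o)@yv]
        for _ in range(4):
            A=np.c_[Lq,np.ones(len(q))];c=np.linalg.lstsq(A,q[:,2],rcond=None)[0];k=abs(A@c-q[:,2])<.003;q=q[k];Lq=Lq[k]
        print('plate plane (local x,y,c)',c.round(4),len(q))
    kb=ins&(L[:,2]>.022)&(L[:,1]<-.09)&((H<8)|(H>172))&(S>120)
    if kb.sum()>20: print('knob',kb.sum(),rect(P[kb,:2]),rect(L[kb,:2]),'ztop',np.percentile(P[kb,2],95).round(4))
    return im,d,P,h,u,v
E
python3 - <<'E'
from w import *
pose();report('wrist','w1')
E
```

```text
t 2.4 tcp [ 0.4648 -0.0353  0.231 ] yaw x -13.45 down [-9.e-04 -5.e-04 -1.e+00] F [-0.29  0.08  0.41] w 0.0851 q6 1.59
wrist level 5329 (array([485.4,  38.3]), array([138.3,  42.8]), 76.2) L (array([-52.6,  36.3]), array([138.3,  42.8]), 86.8) z 0.0855
blue 3096 (array([589.,   1.]), array([170. ,  74.7]), 79.5) (array([56. , 18.6]), array([ 74.7, 170. ]), 0.1)
plate plane (local x,y,c) [-0.      0.0354  0.06  ] 72293
knob 902 (array([ 506.7, -135.5]), array([13.7, 42.4]), 75.4) (array([ 1.000e-01, -1.307e+02]), array([13.7, 42.4]), 86.0) ztop 0.097
```

View pics/w1.png

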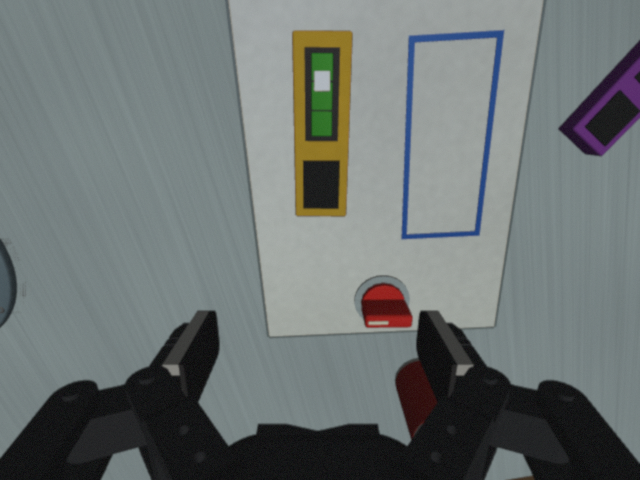

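The wrist view shows the level at (322,125), the outline at (453,135) and the knob at (385,305), which agrees with the fixed cameras to 2 mm. Next I descend around the level.

Request:
carry_out --series '[[[0.1,0,3.8],[0,0,0],100],[[0.2,0,3.8],[0,0,0],100],[[0,4,0],[0,0,0],100],[[0,4,0],[0,0,0],100],[[0,4,0],[0,0,0],100],[[0,2,0],[0,0,0],100],[[0,0,0],[0,0,0],100],[[0,0,0],[0,0,0],100]]'

```text
time_s: 3.45
ee_pos: [0.4865, 0.0374, 0.0923]
tool_rot: [0.702, -0.083, 0.084, -0.702]
contact_force: [0.2, 0.2, 0.2]
width: 0.0856
```

Run:
```python
from w import *
pose();report('wrist','w2');report('side','s2')
```

```text
t 3.45 tcp [0.4865 0.0374 0.0923] yaw x -13.54 down [ 1.3e-03 -2.0e-04 -1.0e+00] F [0.17 0.18 0.18] w 0.0856 q6 1.75
wrist level 12356 (array([485.4,  38.8]), array([139.2,  43.1]), 76.2) L (array([-52.7,  36.8]), array([139.2,  43.1]), 86.7) z 0.0858
blue 5185 (array([590.3,   7.4]), array([156.9,  75.3]), 79.5) (array([56.1, 25.1]), array([ 75.3, 156.9]), 0.0)
plate plane (local x,y,c) [-0.      0.0355  0.0599] 150025
side level 932 (array([485.7,  39.6]), array([140.4,  44.2]), 76.2) L (array([-52.6,  37.7]), array([140.4,  44.2]), 86.8) z 0.0867
blue 337 (array([589.8,   0.7]), array([173. ,  74.5]), 79.2) (array([56.9, 18.5]), array([173. ,  74.5]), 89.7)
plate plane (local x,y,c) [-0.0009  0.0333  0.0613] 10646
```

View pics/w2.png

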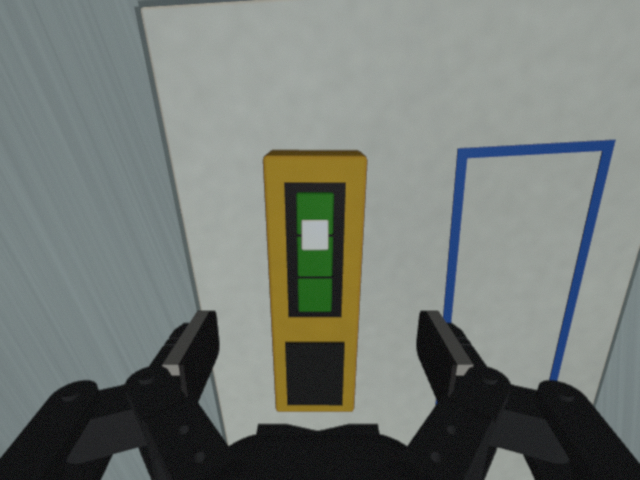

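The level at (315,280) is centred between the fingers. I'll go down and pinch.

Request:
carry_out --series '[[[0,1.6,0.1],[0,0,0],100],[[0,1,0],[0,0,0],100],[[0,0,0],[0,0,0],100],[[0,0,0],[0,0,0],60],[[0,0,0],[0,0,0],45],[[0,0,0],[0,0,0],40],[[0,0,0],[0,0,0],40],[[0,0,0],[0,0,0],40]]' --grip_force 25

```text
time_s: 4.55
ee_pos: [0.4864, 0.0391, 0.0658]
tool_rot: [0.702, -0.083, 0.083, -0.702]
contact_force: [-1.8, -0.5, 5.6]
width: 0.0434
```

Run:
```python
from w import *
pose();report('side','s3')
```

```text
t 4.55 tcp [0.4864 0.0391 0.0658] yaw x -13.47 down [ 7.e-04 -1.e-04 -1.e+00] F [-1.79 -0.47  5.58] w 0.0434 q6 1.76
side level 774 (array([488.7,  45. ]), array([129. ,  45.6]), 76.3) L (array([-50.6,  43.4]), array([129. ,  45.6]), 86.8) z 0.0869
blue 336 (array([589.8,   1.3]), array([170.4,  74.3]), 79.4) (array([56.7, 19. ]), array([170.4,  74.3]), 90.0)
plate plane (local x,y,c) [-0.0008  0.0333  0.0612] 10445
```

View pics/s3.png

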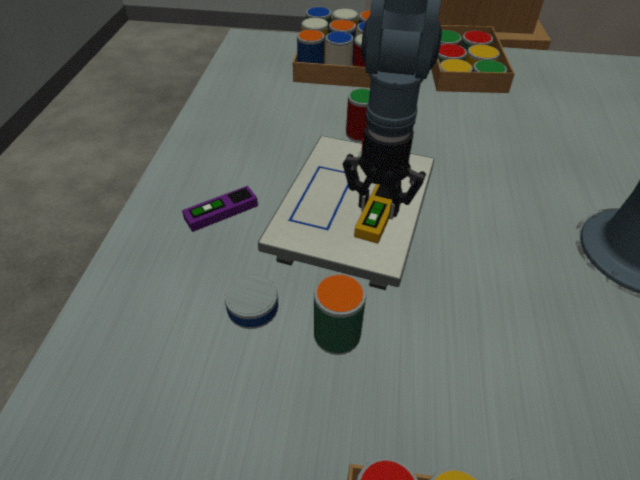

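Request:
carry_out --series '[[[1,0,-0.1],[0,-0.01,0],40],[[1,0,-0.1],[0,-0.01,0],40],[[1,0,-0.1],[0,-0.01,0],40],[[1,0.01,-0.1],[0,-0.01,0],40],[[1,0.01,-0.1],[0,-0.01,0],40],[[1,0.01,-0.1],[0,-0.005,0],40],[[0,0,0],[0,0,0],40]]'

```text
time_s: 5.48
ee_pos: [0.5414, 0.0214, 0.0655]
tool_rot: [-0.704, 0.065, -0.062, 0.705]
contact_force: [-8.7, 2.2, 12.2]
width: 0.0429
```

Request:
carry_out --series '[[[1,0.01,-0.2],[0,0,0],40],[[1,0.01,-0.2],[0,0,0],40],[[1,0.01,-0.2],[0,0,0],40],[[1,0,-0.1],[0,0,0],40],[[0.8,0,-0.1],[0,0,0],40],[[0,0,0],[0,0,0],40],[[0,0,0],[0,0,0],40]]'

```text
time_s: 6.35
ee_pos: [0.5878, 0.0049, 0.0652]
tool_rot: [-0.704, 0.064, -0.063, 0.704]
contact_force: [-6.5, 1.8, 8.4]
width: 0.043
```

Run:
```python
from w import *
pose();report('side','s4');report('scene','sc4')
```

```text
t 6.35 tcp [0.5878 0.0049 0.0652] yaw x -10.29 down [-2.5e-03  9.0e-04 -1.0e+00] F [-6.53  1.75  8.45] w 0.043 q6 1.65
side level 675 (array([589.2,   5.6]), array([139.3,  45.9]), 81.3) L (array([55.4, 23.2]), array([ 45.9, 139.3]), 1.8) z 0.0863
blue 273 (array([589.6,   1. ]), array([171.3,  73.5]), 79.9) (array([56.6, 18.7]), array([ 73.5, 171.3]), 0.5)
plate plane (local x,y,c) [-0.001   0.0334  0.0613] 11519
knob 228 (array([ 508.7, -133.4]), array([17.2, 42.8]), 67.8) (array([   1.7, -128.2]), array([17.2, 42.8]), 78.3) ztop 0.0984
scene level 417 (array([588.8,   2.7]), array([138.7,  49.8]), 79.4) L (array([55.6, 20.2]), array([138.7,  49.8]), 89.9) z 0.0829
blue 184 (array([600.9,  -4.1]), array([177.3,  74.4]), 69.5) (array([68.7, 15.8]), array([177.3,  74.4]), 80.0)
plate plane (local x,y,c) [0.0006 0.034  0.059 ] 6394
knob 94 (array([ 511.8, -138.7]), array([13.5, 43.3]), 79.4) (array([   5.8, -132.9]), array([13.5, 43.3]), 90.0) ztop 0.0972
```

View pics/sc4.png

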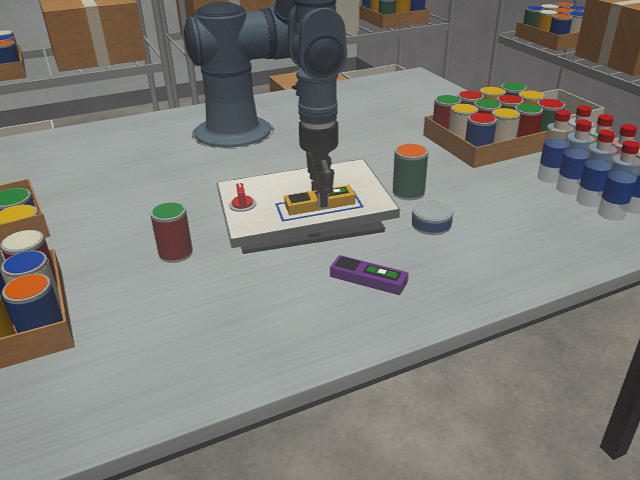

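It is in the outline to within a few mm. A small correction next, then release.

Request:
carry_out --series '[[[0.15,0,-0.15],[0,0,0],40],[[0.1,0,-0.15],[0,0,0],40],[[0,0,0],[0,0,0],40],[[0,0,0],[0,0,0],60],[[0,0,0],[0,0,0],80],[[0,0,0],[0,0,0],100],[[0,0,0],[0,0,0],100],[[0,0,0],[0,0,0],100],[[0,-3,0],[0,0,0],100],[[0,-4,0],[0,0,0],100],[[0,-4,-3],[0,0,0],100],[[0,0,-4],[0,0,0],100]]'

```text
time_s: 7.95
ee_pos: [0.5815, -0.0686, 0.1789]
tool_rot: [0.705, -0.06, 0.066, -0.704]
contact_force: [0.0, -0.4, -0.9]
width: 0.0856
```

Run:
```python
from w import *
pose();report('wrist','w5')
```

```text
t 7.95 tcp [ 0.5815 -0.0686  0.1789] yaw x -10.19 down [ 0.0078 -0.0018 -1.    ] F [ 0.04 -0.39 -0.88] w 0.0856 q6 1.52
wrist level 7719 (array([590.1,   1.3]), array([138.5,  43. ]), 79.4) L (array([57.1, 19.1]), array([138.5,  43. ]), 90.0) z 0.085
blue 4564 (array([588.9,   1.5]), array([170.,  74.]), 79.4) (array([55.9, 19. ]), array([170.,  74.]), 90.0)
plate plane (local x,y,c) [-0.0001  0.0353  0.06  ] 88435
knob 1210 (array([ 509.7, -136.7]), array([14.8, 39.4]), 76.3) (array([   3.3, -131.4]), array([14.8, 39.4]), 86.9) ztop 0.0969
```

View pics/w5.png

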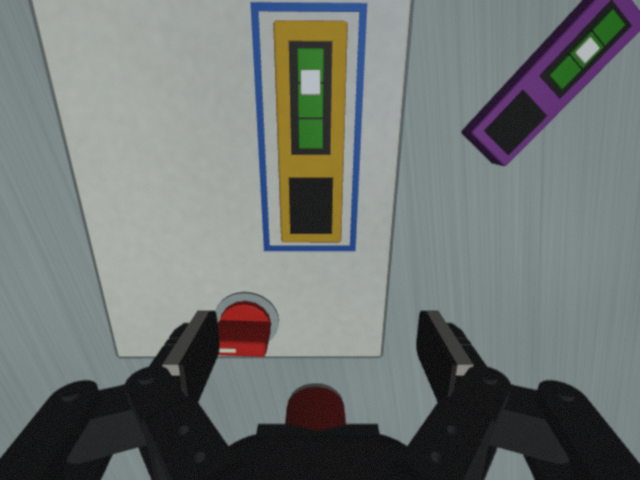

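Level sits in the outline (310,130) with 1 mm offset and 0° angle; the bubble is at (310,82), high. Now on to the knob at (245,320).

Request:
carry_out --series '[[[0,0,0],[0,-0.174,0],100],[[0,0,0],[0,-0.174,0],100],[[0,0,0],[0,-0.174,0],100],[[0,0,0],[0,-0.174,0],100],[[0,0,0],[0,-0.174,0],100],[[0,0,0],[0,-0.174,0],100],[[0,0,0],[0,-0.174,0],100],[[0,0,0],[0,-0.174,0],100],[[0,0,0],[0,-0.174,0],100],[[-4,0,3],[0,0,0],100],[[-4,0,3],[0,0,0],100],[[0,0,0],[0,0,0],100]]'

```text
time_s: 9.5
ee_pos: [0.5026, -0.1369, 0.1744]
tool_rot: [-0.544, -0.45, 0.451, 0.545]
contact_force: [0.7, 0.0, 0.3]
width: 0.0851
```

Run:
```python
from w import *
pose();report('wrist','w6')
```

```text
t 9.5 tcp [ 0.5026 -0.1369  0.1744] yaw x 79.19 down [-1.9e-03  2.0e-04 -1.0e+00] F [0.74 0.   0.27] w 0.0851 q6 -0.2
wrist level 5006 (array([5.892e+02, 4.000e-01]), array([139.6,  44.3]), 79.3) L (array([56.3, 18.1]), array([139.6,  44.3]), 89.9) z 0.0846
blue 1801 (array([588.4,   1.4]), array([170.9,  74.5]), 80.2) (array([55.4, 18.8]), array([ 74.5, 170.9]), 0.7)
plate plane (local x,y,c) [-0.0001  0.0352  0.0601] 89841
knob 1109 (array([ 506.5, -137.2]), array([13.8, 43.5]), 78.1) (array([   0.3, -132.4]), array([13.8, 43.5]), 88.7) ztop 0.0972
```

View pics/w6.png

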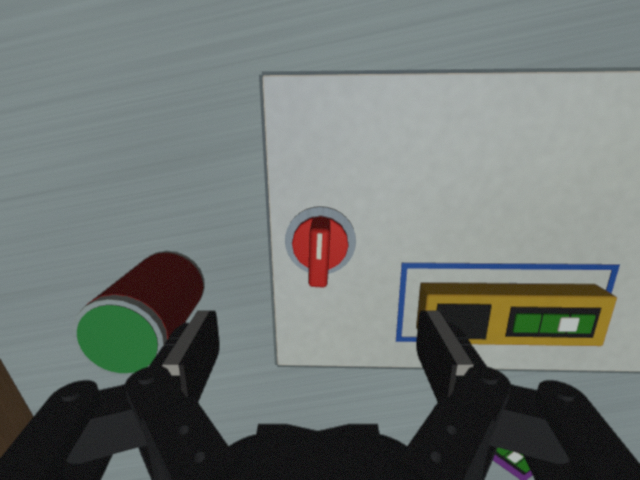

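The knob is at (320,245) and its bar is aligned with the jaws. Going down to grip.

Request:
carry_out --series '[[[0.1,3,-0.4],[0,0,0],100],[[0,3,0],[0,0,0],100],[[0,3,0],[0,0,0],100],[[0,1.3,0],[0,0,0],100],[[0,0,0],[0,0,0],100],[[0,0,0],[0,0,0],60],[[0,0,0],[0,0,0],30],[[0,0,0],[0,0,0],10],[[0,0,0],[0,0,0],10],[[0,0,0],[0,0,0],10],[[0,0,0],[0,0,0],10]]' --grip_force 50

```text
time_s: 10.92
ee_pos: [0.5093, -0.1369, 0.0724]
tool_rot: [0.545, 0.451, -0.452, -0.543]
contact_force: [-1.8, -4.4, 3.2]
width: 0.0126
```

Run:
```python
from w import *
st,_=pose();print(st['wrist_torque']);look('side','s7');look('wrist','w7')
a=cv2.imread('pics/s7.png')[100:280,240:460]
cv2.imwrite('pics/s7c.png',cv2.resize(a,None,fx=3,fy=3,interpolation=2))
```

```text
t 10.93 tcp [ 0.5093 -0.1369  0.0724] yaw x 79.33 down [ 4.0e-04 -2.9e-03 -1.0e+00] F [-1.82 -4.37  3.22] w 0.0126 q6 -0.2
[-0.3686903   0.30373938 -0.13393592]
```

View pics/s7c.png

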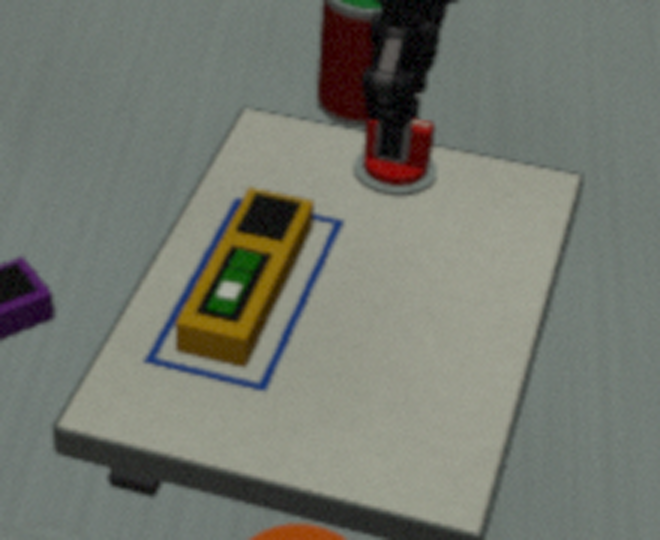

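View pics/w7.png

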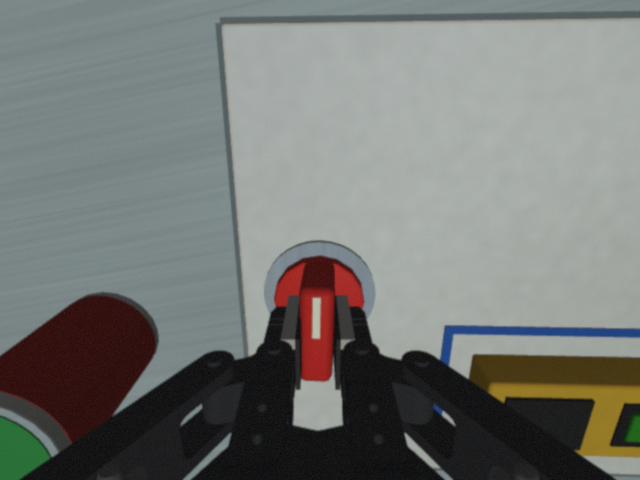

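Grip holds on the knob bar (317,330). I'll turn it clockwise by 1.1 rad, following the rise of the knob and its 3 mm axis offset.

Request:
carry_out --series '[[[-0.03,-0.04,0],[0,0.1,0],10],[[-0.03,-0.04,0],[0,0.1,0],10],[[-0.03,-0.04,0],[0,0.1,0],10],[[-0.03,-0.04,0],[0,0.1,0],10],[[-0.03,-0.04,0],[0,0.1,0],10],[[-0.03,-0.04,0],[0,0.1,0],10],[[-0.03,-0.04,0],[0,0.1,0],10],[[-0.03,-0.04,0],[0,0.1,0],10],[[-0.03,-0.04,0],[0,0.1,0],10],[[-0.03,-0.04,0],[0,0.1,0],10],[[-0.03,-0.04,0],[0,0.1,0],10],[[0,0,0],[0,0,0],10]]'

```text
time_s: 12.52
ee_pos: [0.508, -0.1375, 0.0766]
tool_rot: [-0.7, -0.102, 0.101, 0.7]
contact_force: [2.5, 1.9, 1.7]
width: 0.0131
```

Request:
carry_out --series '[[[0,0,0],[0,0,0],10],[[0,0,0],[0,0,0],10],[[0,0,0],[0,0,0],10],[[0,0,0],[0,0,0],10],[[0,0,0],[0,0,0],10],[[0,0,0],[0,0,0],10],[[0,0,0],[0,0,0],10]]'

```text
time_s: 13.4
ee_pos: [0.5079, -0.1376, 0.0766]
tool_rot: [-0.7, -0.102, 0.1, 0.7]
contact_force: [2.7, 2.9, 5.3]
width: 0.0127
```

Run:
```python
from w import *
st,_=pose();print(st['wrist_torque']);
for n in('side','scene'): report(n,n+'8')
look('wrist','w8')
a=cv2.imread('pics/side8.png')[100:280,240:460]
cv2.imwrite('pics/s8c.png',cv2.resize(a,None,fx=3,fy=3,interpolation=2))
```

```text
t 13.4 tcp [ 0.5079 -0.1376  0.0766] yaw x 16.42 down [ 1.7e-03  4.0e-04 -1.0e+00] F [2.69 2.94 5.32] w 0.0127 q6 0.9
[ 0.6086236  -0.20360034 -0.07250904]
side level 835 (array([590.6,   3.9]), array([140.9,  44.2]), 79.8) L (array([57.1, 21.7]), array([ 44.2, 140.9]), 0.4) z 0.0851
blue 335 (array([590.3,   3. ]), array([168.9,  74.1]), 79.8) (array([56.9, 20.7]), array([ 74.1, 168.9]), 0.3)
plate plane (local x,y,c) [-0.0008  0.0023  0.0612] 13444
knob 217 (array([ 506.8, -129.7]), array([58.7, 92.7]), 76.0) (array([  -0.8, -125. ]), array([58.7, 92.7]), 86.6) ztop 0.194
scene level 491 (array([592.6,   1.1]), array([138.9,  51.3]), 81.5) L (array([59.5, 19.3]), array([ 51.3, 138.9]), 2.1) z 0.0825
blue 176 (array([591.1,   1. ]), array([170. ,  78.2]), 78.4) (array([58.1, 18.9]), array([170. ,  78.2]), 89.0)
plate plane (local x,y,c) [0.0005 0.003  0.059 ] 6535
knob 91 (array([ 515.8, -136.5]), array([21.8, 42.4]), 1.7) (array([   9.2, -130. ]), array([21.8, 42.4]), 12.2) ztop 0.1009
```

View pics/s8c.png

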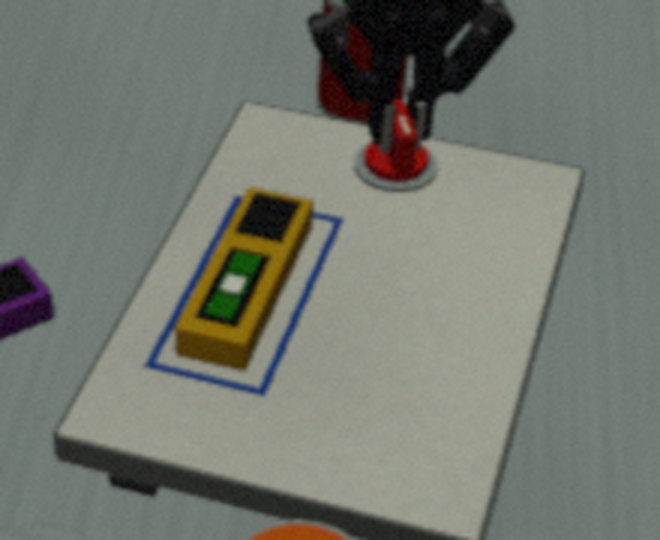

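View pics/w8.png

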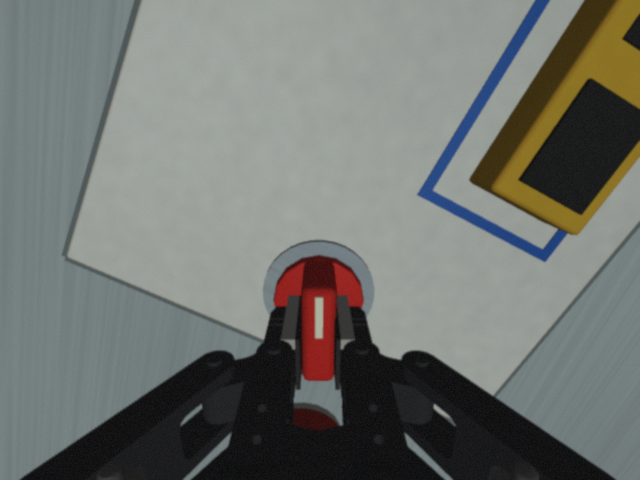

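The bubble is nearly centred at (233,284) in the crop, and the fixed cameras put the remaining slope near 0.0025. I'll turn 0.1 rad further, then release.

Request:
carry_out --series '[[[-0.03,-0.04,0],[0,0.1,0],10],[[0,0,0],[0,0,0],10],[[0,0,0],[0,0,0],10],[[0,0,0],[0,0,0],40],[[0,0,0],[0,0,0],70],[[0,0,0],[0,0,0],80],[[0,0,0],[0,0,0],80],[[0,-3,0],[0,0,0],80],[[0,-4,0],[0,0,0],80],[[0,-4,0],[0,0,0],80],[[0,0,0],[0,0,0],80]]'

```text
time_s: 14.92
ee_pos: [0.5093, -0.1389, 0.19]
tool_rot: [0.705, 0.068, -0.063, -0.703]
contact_force: [0.3, 0.5, -0.7]
width: 0.0681
```

Run:
```python
from w import *
pose()
for n in('side','scene'): report(n,n+'9')
report('wrist','w9')
```

```text
t 14.93 tcp [ 0.5093 -0.1389  0.19  ] yaw x 10.66 down [ 0.0065 -0.003  -1.    ] F [ 0.33  0.48 -0.75] w 0.0681 q6 1.0
side level 835 (array([590.1,   3.5]), array([140.8,  44.5]), 79.5) L (array([56.7, 21.2]), array([ 44.5, 140.8]), 0.1) z 0.0851
blue 340 (array([589.9,   1.5]), array([172.1,  73.8]), 79.6) (array([56.9, 19.2]), array([ 73.8, 172.1]), 0.1)
plate plane (local x,y,c) [-0.0005 -0.0015  0.0612] 13507
knob 237 (array([ 509.4, -127.1]), array([127.7,  53.3]), 3.5) (array([   1.3, -121.9]), array([127.7,  53.3]), 14.0) ztop 0.341
scene level 488 (array([593. ,   1.8]), array([139.8,  49.3]), 80.8) L (array([59.8, 20.1]), array([ 49.3, 139.8]), 1.4) z 0.0824
blue 180 (array([589.9,   1.5]), array([171.8,  81.9]), 77.9) (array([56.8, 19.3]), array([171.8,  81.9]), 88.5)
plate plane (local x,y,c) [ 0.0002 -0.001   0.059 ] 6719
knob 224 (array([ 510.6, -137.6]), array([18.8, 41.8]), 10.9) (array([   4.4, -132. ]), array([18.8, 41.8]), 21.5) ztop 0.1007
wrist level 6205 (array([587.6, -12.1]), array([110. ,  44.5]), 79.6) L (array([57.1,  5.4]), array([ 44.5, 110. ]), 0.2) z 0.0838
blue 2740 (array([586.5, -13.7]), array([138.6,  74.7]), 79.6) (array([56.3,  3.7]), array([ 74.7, 138.6]), 0.2)
plate plane (local x,y,c) [0.     0.0002 0.06  ] 73610
knob 1080 (array([ 507.8, -134.6]), array([13.6, 43.2]), 10.8) (array([   1. , -129.6]), array([13.6, 43.2]), 21.4) ztop 0.1018
```

View pics/w9.png

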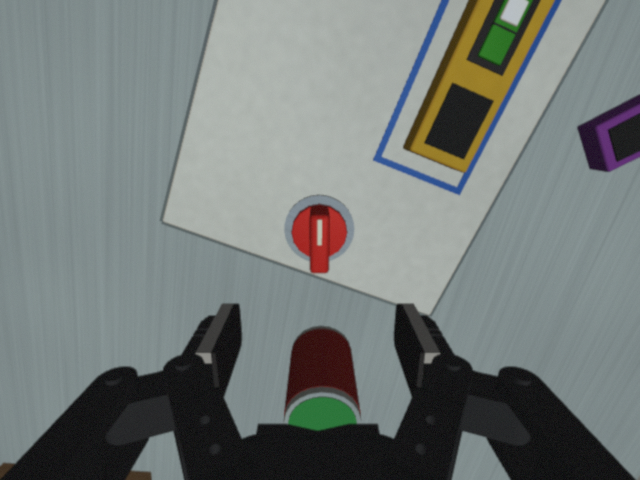

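The knob is released at (320,235), its bar turned by 1.2 rad, and the slope reads -0.0015 to 0.0002. Next I shut the jaws and move over the black pad at about (0.582, -0.040).

Request:
carry_out --series '[[[0,0,0],[0,0.185,0],40],[[0,0,0],[0,0.185,0],0],[[1.8,0,3.7],[0,0,0],0],[[1.8,0,3.7],[0,0,0],0],[[1.8,0,3.7],[0,0,0],0],[[0,4,0],[0,0,0],0],[[0,3,0],[0,0,0],0],[[0,0,0],[0,0,0],0],[[0,0,0],[0,0,0],0]]'

```text
time_s: 16.2
ee_pos: [0.5801, -0.0387, 0.1166]
tool_rot: [0.704, -0.065, 0.065, -0.704]
contact_force: [0.5, -0.6, 0.4]
width: 0.0001
```

Run:
```python
from w import *
pose();report('wrist','w10')
```

```text
t 16.2 tcp [ 0.5801 -0.0387  0.1166] yaw x -10.55 down [-6.e-04  0.e+00 -1.e+00] F [ 0.5  -0.63  0.42] w 0.0001 q6 1.58
wrist level 11127 (array([590.4,   2.5]), array([138.5,  43.1]), 79.5) L (array([57.1, 20.3]), array([ 43.1, 138.5]), 0.0) z 0.0838
blue 6399 (array([588.9,   1.8]), array([170.7,  74.2]), 79.4) (array([55.8, 19.3]), array([170.7,  74.2]), 89.9)
plate plane (local x,y,c) [-0.0001  0.0005  0.0599] 120262
knob 45 (array([ 500.3, -114.6]), array([7.1, 1.6]), 22.4) (array([ -10. , -111.3]), array([7.1, 1.6]), 33.0) ztop 0.0861
```

View pics/w10.png

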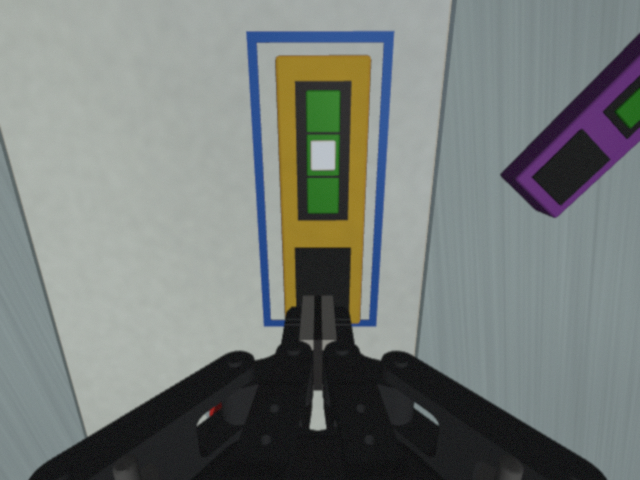

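The bubble (rows 140–171) sits centred between the black lines (rows 133 and 177), and the shut fingers are over the pad. Now lowering gently.

Request:
carry_out --series '[[[0.2,1.4,0],[0,0,0],0],[[0,0.8,0],[0,0,0],0],[[0,0.3,0],[0,0,0],0],[[0,0,0],[0,0,0],0],[[0,0.1,0],[0,0,0],0],[[0,0.1,0],[0,0,0],0],[[0,0,0],[0,0,0],0]]'

```text
time_s: 17.12
ee_pos: [0.5823, -0.039, 0.0896]
tool_rot: [0.704, -0.065, 0.065, -0.704]
contact_force: [-0.7, 0.2, -0.3]
width: -0.0
```

Request:
carry_out --series '[[[0,0.1,0],[0,0,0],0],[[0,0.1,0],[0,0,0],0],[[0,0,0],[0,0,0],0],[[0,0,0],[0,0,0],0]]'

```text
time_s: 17.62
ee_pos: [0.5823, -0.039, 0.0875]
tool_rot: [0.704, -0.065, 0.065, -0.704]
contact_force: [0.1, -0.2, -0.1]
width: 0.0004
```

Request:
carry_out --series '[[[0,0.05,0],[0,0,0],0],[[0,0.05,0],[0,0,0],0],[[0,0,0],[0,0,0],0],[[0,0,0],[0,0,0],0]]'

```text
time_s: 18.12
ee_pos: [0.5823, -0.039, 0.0865]
tool_rot: [0.704, -0.065, 0.065, -0.704]
contact_force: [0.3, -0.4, 0.5]
width: -0.0001
```

Request:
carry_out --series '[[[0,0.05,0],[0,0,0],0],[[0,0,0],[0,0,0],0],[[0,0,0],[0,0,0],0]]'

```text
time_s: 18.5
ee_pos: [0.5823, -0.039, 0.086]
tool_rot: [0.704, -0.065, 0.065, -0.704]
contact_force: [0.0, -0.1, 0.3]
width: -0.0001
```

Request:
carry_out --series '[[[0,0.05,0],[0,0,0],0],[[0,0,0],[0,0,0],0],[[0,0,0],[0,0,0],0]]'

```text
time_s: 18.88
ee_pos: [0.5823, -0.039, 0.0859]
tool_rot: [0.704, -0.065, 0.065, -0.704]
contact_force: [-1.9, 0.6, 5.3]
width: 0.0
```

Request:
carry_out --series '[[[0,0.04,0],[0,0,0],0],[[0,0,0],[0,0,0],0],[[0,0,0],[0,0,0],0],[[0,0,0],[0,0,0],0],[[0,0,0],[0,0,0],0],[[0,0,0],[0,0,0],0],[[0,0,0],[0,0,0],0],[[0,0,0],[0,0,0],0],[[0,0,0],[0,0,0],0]]'

```text
time_s: 20.0
ee_pos: [0.5824, -0.039, 0.0859]
tool_rot: [0.704, -0.065, 0.065, -0.704]
contact_force: [-2.0, 0.8, 8.2]
width: -0.0003
```

Run:
```python
from w import *
pose();report('wrist','w11');pose()
```

```text
t 20.0 tcp [ 0.5824 -0.039   0.0859] yaw x -10.54 down [ 7.e-04 -2.e-04 -1.e+00] F [-2.01  0.82  8.19] w -0.0003 q6 1.58
wrist level 15632 (array([590.7,   3.8]), array([136.3,  43.3]), 79.6) L (array([57.2, 21.7]), array([ 43.3, 136.3]), 0.1) z 0.0838
blue 8999 (array([588.9,   1.2]), array([171.7,  74.3]), 79.4) (array([55.9, 18.7]), array([171.7,  74.3]), 90.0)
plate plane (local x,y,c) [-0.      0.0006  0.06  ] 127952
t 20.05 tcp [ 0.5824 -0.039   0.0859] yaw x -10.54 down [ 6.e-04 -2.e-04 -1.e+00] F [-3.31 -0.07  7.33] w -0.0002 q6 1.58
```

View pics/w11.png

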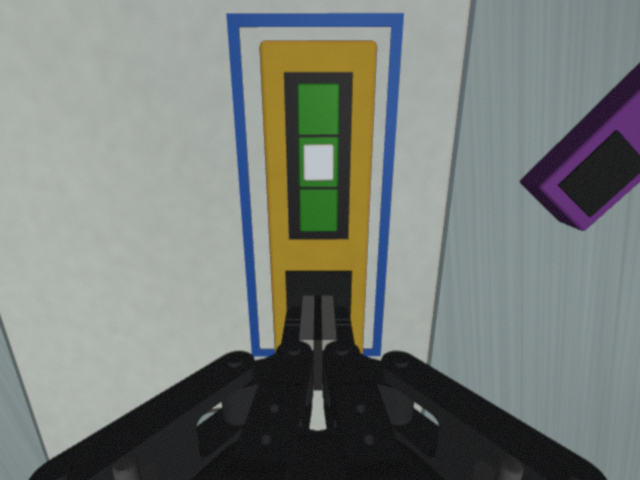

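Bubble is still centred (rows 144–180 between lines 136 and 188) and the push is about 8 N. One slight increase, then hand in.

Request:
carry_out --series '[[[0,0.02,0],[0,0,0],0],[[0,0,0],[0,0,0],0],[[0,0,0],[0,0,0],0],[[0,0,0],[0,0,0],0],[[0,0,0],[0,0,0],0],[[0,0,0],[0,0,0],0]]'

```text
time_s: 20.8
ee_pos: [0.5824, -0.039, 0.0859]
tool_rot: [0.704, -0.065, 0.065, -0.704]
contact_force: [-2.6, 0.6, 8.8]
width: 0.0001
```

Run:
```python
from w import *
pose();report('side','s12');pose()
print(ctrl.hand_in())
```

```text
t 20.8 tcp [ 0.5824 -0.039   0.0859] yaw x -10.54 down [ 8.e-04 -3.e-04 -1.e+00] F [-2.58  0.58  8.78] w 0.0001 q6 1.58
side level 776 (array([590.5,   4.3]), array([140.1,  44.4]), 79.4) L (array([56.9, 22.1]), array([140.1,  44.4]), 90.0) z 0.085
blue 335 (array([590.2,   2.8]), array([171.5,  73.6]), 79.6) (array([56.9, 20.6]), array([ 73.6, 171.5]), 0.2)
plate plane (local x,y,c) [-0.0007 -0.0015  0.0612] 12679
knob 158 (array([ 508.6, -133.7]), array([13.5, 45.2]), 12.6) (array([   1.7, -128.6]), array([13.5, 45.2]), 23.1) ztop 0.1033
t 20.85 tcp [ 0.5824 -0.039   0.0859] yaw x -10.54 down [ 8.e-04 -3.e-04 -1.e+00] F [-3.11  0.48  9.17] w 0.0001 q6 1.58
the job is handed in; nothing more can be done
None
```

I slid the level into the blue outline in a light pinch, turned the knob about 1.2 rad clockwise, and pressed on the black pad with the jaws shut. I handed the job in at about 21 s, still pressing; no verdict is reported.

- **Position:** In the last side-camera picture the level is about 1.5 mm from the outline's centre and within 0.2° of it. The last wrist picture gave about 3 mm, with part of the level hidden by the fingers.
- **Bubble:** It was centred between the lines in the last wrist picture. That was just before I increased the push slightly, and I did not look at it again after that.
- **Shelf slope:** The cameras disagree slightly, from -0.0015 rad (side) to +0.0006 rad (wrist), but both are well within the 0.009 rad limit.
- **Push:** It was steady at about 9 N, so the level bears on the shelf with about 12 N including its weight.
- **Cans:** The arm stayed clear of the cans, and none looked moved in the pictures I viewed. I did not measure their positions again at the end.

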